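Issue a bag-check disc from the two-stage dispenser

ROBOT

A 6-joint arm with a two-finger parallel gripper is mounted at the origin on the work surface. World frame = base frame: x ahead of the robot, y to its left, z up, the work surface at z = 0. Lengths are in m, angles in degrees, forces in N, time in s.
With the tool pointing down it reaches from about 0.375 to 0.9 m from the base axis. Payload 3.1 kg.
Tool frame: the origin (TCP) lies on the centre line of the jaws, within the pads' length; the fingertips stand 25 mm ahead of it and the grasp point (between the pads) lies 6 mm ahead of it; z points along the fingers, y is the line along which they close (so a half turn about z gives the same grasp; the last joint's range is limited). The gripper opens to 87 mm and grips with 3 to 60 N. Pads are 19 mm wide; open, the fingers measure 117 mm over their backs; the gripper's body (75 mm by 190 mm) begins 51 mm behind the grasp point.
Start: joints at [57.21, 30.224, 82.088, -0, 67.689, -10.227], TCP at [0.24, 0.577, 0.212] pointing down, gripper open.
Joint ranges: [-176.69, 176.69], [-43.24, 126.21], [12.49, 139.97], [-82, 262], [0, 151.66], [-163.58, 163.58]. Speed limits (degrees/s): [159.86, 159.86, 180, 180, 180, 180].

INTERFACE

Orientations are given as a 3x3 rotation matrix whose columns are the frame's x, y, z axes.
In Python, from rig import * gives the robot as it stands.
- The arm moves only by the tool step_arm, never from a script. Its argument "steps" is a list of rows, each a list of 7 numbers: the shift along the tool's x, y, z normalised to -1 to 1, where 1 is 0.3 m, then the turn, a rotation vector about the tool's x, y, z normalised to -1 to 1, where 1 is 45 degrees, then the gripper's target within -1 to 1 (shut at 1, half-way at 0, fully open at -1). A call has 1 to 8 rows; each row is the pose to reach, as a shift and turn from the pose commanded when the call began, along the tool's axes at that moment; what a row does not reach only later rows make up. A row lasts 1/12 s, in which the tool goes at most 41.7 mm and 7.16 degrees, less where a joint would pass 70% of its speed; a pose out of reach is approached as far as the arm can. A call with a number of a shift or a turn outside -1 to 1 is refused whole. A call with a gripper value outside its range is refused whole. The fingers move at their own pace and stop on an object; the grip force is fixed at half the most. Time passes only in rows, so rows that repeat a pose let the fingers close. It gives the time, the measured TCP pose, the force, the opening and the grip force at its end, in the units of the state.
- read_state(): the state, without advancing time (a new reading comes with each control period).
- capture(name): name is "scene" or "top" or "wrist"; returns a dict with "image" (420x560x3 uint8, red, green, blue), "vertical_fov" (degrees; the focal length in pixels is half the picture's height over the tangent of half this angle, whatever the lens; pixels are square), "cx", "cy" (the principal point, pixels), "world_from_camera" (4x4, takes a point from camera to world coordinates); the wrist camera has in their place "T_tool_cam" (4x4, takes a point from camera to tool coordinates, whose origin is the TCP and whose axes are the flange's). Camera axes: x right, y down, z forward; pixel columns grow to the right and rows downward; lengths in m; the calibration is good to about 2 mm. The wrist camera is an equidistant fisheye: a pixel r from the principal point sees the ray r / f radians off the axis. A picture is of the moment at which its call begins: read the wrist's pose just before it. There is no depth.
- hand_in(): hands the job in; it is judged then, once.
The state is a dict: "time_s": time; "joint_positions": joint angles; "qvel": joint speeds; "tau": joint torques, N m; "position": TCP position; "tcp_rot": TCP orientation; "force": force on the tool from outside, world axes, zero at the start; "moment": the same for the moment, N m; "opening": opening from 0.0 (shut) to 1.0 (fully open); "grasp_force": force on a finger pad.
Only numpy, scipy, OpenCV 4.12 (cv2) and the standard library are available. Lean on these libraries where they do the work, as an engineer would, in place of code of your own. Each camera call takes 0.05 s, during which the arm holds its last target. There are 200 camera calls.

TASK

A customer is leaving a bag: issue one wooden check disc. Slide the round brass dish across the desk so that it stands under the dispenser's mouth, then squeeze the dispenser's trigger down past its first pressure point and fully through the second stage, so that exactly one disc drops into the dish, and let the trigger come back up. Leave the mug and the tape dispenser where they are.

Things in the scene. Friction and masses are not known exactly. Their poses are not given: they have to be found in the camera images.
- dispenser: Grey steel disc dispenser bolted to the desk. Origin on the desk below its magazine's axis; -x points out of the mouth, +x to the trigger end, z up. The magazine, 72 x 74 mm, open on top, ends 130 mm above the desk. Under the magazine the space is free up to 64 mm height; a foot 100 mm wide stands from x = 35 to 235 mm, on it a black fixed grip bar up to 81 mm high, x = 117 to 218 mm.
- mouth (a point): Middle of the mouth's lower edge, fixed to the dispenser at x = -36 mm, 70 mm above the desk. Discs leave here along -x through a 16 mm high gap. A pusher shoves the lowest disc out; it follows the second stage of the trigger only (70 mm at full travel). Each further full squeeze would issue another disc.
- drop (a point): Point on the desk, fixed to the dispenser at x = -76 mm (40 mm out from the mouth's edge), about where discs land; the dish's centre belongs here, up to 30 mm off does no harm.
- magazine (a point): Point fixed to the dispenser on the magazine's axis at the channel floor, 70 mm above the desk.
- thumb_pad (a point): Centre of the top of the black 44 x 44 mm thumb pad at the trigger's free end, the place to press down. At rest about 167 mm above the desk and 166 mm from the magazine's axis (dispenser +x), sloping up 11 degrees away from the magazine. At the first pressure point about 152 mm high, fully down about 123 mm high, 170 mm from the magazine's axis; a hard stop ends the travel.
- pivot (a point): Trigger's pivot, fixed to the dispenser at x = 51 mm, 135 mm above the desk; its axis is level, along the dispenser's y axis. The thumb pad's centre swings about it at 120 mm.
- stage_one (a joint): First stage of the trigger, rad: 0 at rest, 0.12 at the pressure point. Spring: about 2 to 4 N on the pad. Returns by itself when let go.
- stage_two (a joint): Second stage of the trigger, rad: 0 until the pressure point is passed, 0.25 fully down. It starts to move only at about 8 N on the pad and takes about 13 N at the end (some more when moved fast). The disc falls out near the end of the travel; 0.22 or more counts as fully through. Returns by itself when let go.
- dish: Loose round brass dish, 170 mm across the rim, 162 mm at the foot, 40 mm high, wall and floor 5 mm thick, 0.3 to 0.5 kg. Origin at the centre of its underside.
- disc0: The lowest wooden check disc in the magazine, the one to be issued: 60 mm across, 12 mm thick, 25 g. Origin at the centre of its underside.
- disc1: Second wooden disc, the same size, on top of disc0. It stays in the magazine, where it drops 12 mm when disc0 has gone.
- disc2: Third wooden disc, the same size, on top of disc1. It stays in the magazine.
- mug: Loose white mug, 80 mm across, 95 mm high, handle on one side, standing beyond the dish's way. Origin under its centre.
- tape: Loose black tape dispenser, 150 mm long, 55 mm wide, 79 mm high, beyond the dispenser's mouth as seen from the robot. Origin under its centre, x axis along its length.
There are look-alikes about, which are no part of the job. Of the things that look like the dish, take the one that is farthest to the robot's left at the start.

How it is judged (in metres and radians):
On the way, in this order (a step that is already met when the one before it is completed fails the run):
1. the dish stands upright under the mouth, its centre within 50 mm of the drop point (horizontal distance between dish and drop below 0.05 m and angle between dish's own z axis and vertical below 0.1 rad and height (world z) of dish below 0.01 m), for 0.2 s.
2. the trigger is squeezed through the second stage (0.22 rad or more of 0.25) while the dish is there (value of joint stage_two above 0.22 rad and value of joint stage_one above 0.1 rad and horizontal distance between dish and drop below 0.05 m), for 0.1 s.
At the end, for the whole second after the job is handed in: The lowest disc lies at rest in the dish (within 70 mm of its centre, below its rim), the dish stands upright and still on the desk, the other two discs are still in the magazine (within 15 mm of its axis), and both trigger stages are back at rest (below 0.03 rad) (horizontal distance between disc0 and dish below 0.07 m and z of disc0 in the frame of dish between 0 and 0.04 m and linear speed of each of disc0, dish below 0.02 m/s and angle between dish's own z axis and vertical below 0.1 rad and height (world z) of dish below 0.01 m and horizontal distance between each of disc1, disc2 and magazine below 0.015 m and value of joint each of stage_one, stage_two below 0.03 rad); the robot touches nothing.
It fails at once if a second disc leaves the magazine (horizontal distance between any of disc1, disc2 and magazine above 0.03 m).
It fails at once if the mug or the tape dispenser is moved by more than 30 mm (distance of any of mug, tape from where it was at the start of the episode above 0.03 m).
It also fails if it takes over 61 s, if anything falls off the work surface, if the arm or the gripper's body presses on something with over 40 N, if the wrist force passes 120 N, or if a joint passes its speed limit or range.

## Working session

There is one attempt and no reset: what is moved stays moved. The work goes in short steps, Python scripts to look and compute and a tool call to move; the robot and the scene stay as the last step left them, time stands still between calls to the robot, and variables do not carry over. Pictures are saved under pics/ and viewed, at most 10 in all, crops included, and the job is handed in when it is done.

Besides the shell and the picture viewer there is one more tool, called after "Emit:" as name(argument=value, ...), one argument or row to a line, values as JSON. step_arm: Moves the arm, as the interface text tells. Scaled input: -1 to 1 covers 0.3 m each way for a shift and 45 degrees each way for a turn. Its arguments: {"type":"object","properties":{"steps":{"type":"array"}},"required":["steps"]}

```bash
mkdir -p pics; python3 - <<'E'
from rig import *
import cv2,numpy as np,pickle
s=read_state();print(s)
for n in("scene","top"):
    c=capture(n);cv2.imwrite(f"pics/{n}0.png",c["image"][:,:,::-1]);pickle.dump(c,open(f"{n}.pkl","wb"))
    print(n,c["vertical_fov"],c["cx"],c["cy"],c["world_from_camera"])
E
```

```text
{'time_s': 0.0, 'joint_positions': array([ 5.72081555e+01,  3.02784381e+01,  8.21575598e+01, -1.90433461e-03,
        6.76871120e+01, -1.02262737e+01]), 'qvel': array([ 0.04171872, -0.0514366 ,  0.00247256, -0.0826812 ,  0.07493588,
        0.02306603]), 'tau': array([ 1.74672947e-03, -4.40044999e+01, -1.76593423e+01,  6.32582442e-02,
        5.82715985e-02, -1.79646613e-04]), 'position': array([0.2393929 , 0.5765159 , 0.21117079]), 'tcp_rot': array([[-9.23445630e-01,  3.83727604e-01, -1.13784677e-03],
       [ 3.83729131e-01,  9.23443897e-01, -1.82291886e-03],
       [ 3.51233372e-04, -2.11999140e-03, -9.99997691e-01]]), 'force': array([-0.21650484, -0.11433334, -0.70542733]), 'moment': array([ 0.0538107 , -0.00488019,  0.03606783]), 'grasp_force': 0.0, 'opening': 0.9990727646690037}
scene 56.820689036624934 279.5226338603798 206.9829057463918 [[ 0.86663597  0.41796028 -0.2724909   0.84297303]
 [ 0.49878412 -0.71205543  0.49415733 -0.53652029]
 [ 0.01250951 -0.56416865 -0.8255648   1.01044693]
 [ 0.          0.          0.          1.        ]]
top 49.344541549407765 280.4110917417014 203.39625575077105 [[-0.01365945 -0.98569445  0.16798768  0.32033782]
 [-0.99989935  0.01410962  0.00148642 -0.00224141]
 [-0.0038354  -0.16795047 -0.98578797  1.4523498 ]
 [ 0.          0.          0.          1.        ]]
```

View pics/scene0.png

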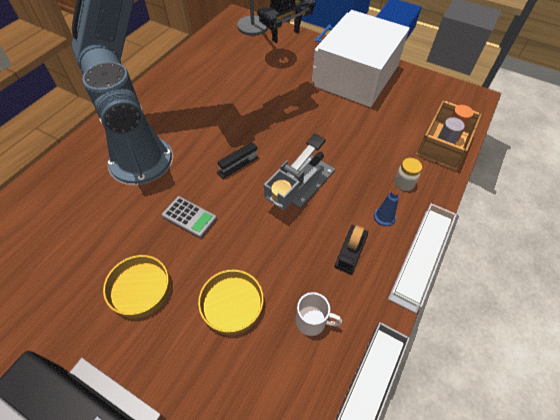

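View pics/top0.png

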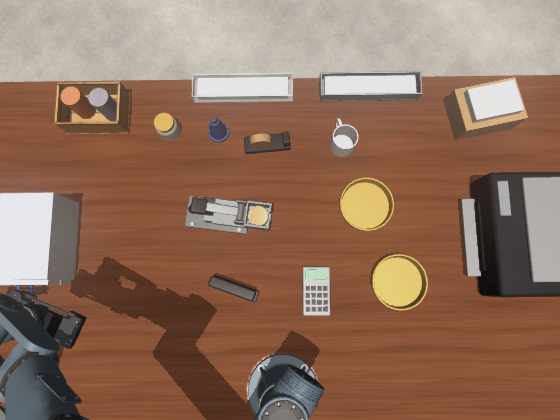

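Dish candidates in the top view: A at (367,204) and B at (399,282); in the scene view B is about (137,287) and A about (231,302). Columns in the top view grow toward -y, so A is farther to the robot's left and I choose it. The dispenser has its magazine at (259,215), its pad at about (198,205), and its mouth facing image right (-y). The mug is at (344,140) and the tape at (267,142).

```bash
cat > h.py <<'E'
import numpy as np,cv2,pickle
def ray(c,u,v):
    f=210/np.tan(np.radians(c["vertical_fov"]/2));T=c["world_from_camera"]
    d=T[:3,:3]@np.array([(u-c["cx"])/f,(v-c["cy"])/f,1]);return T[:3,3],d
def onz(c,u,v,z):
    o,d=ray(c,u,v);return o+d*(z-o[2])/d[2]
def proj(c,p):
    f=210/np.tan(np.radians(c["vertical_fov"]/2));T=c["world_from_camera"]
    q=T[:3,:3].T@(np.array(p)-T[:3,3]);return q[0]/q[2]*f+c["cx"],q[1]/q[2]*f+c["cy"]
def yellow(c):
    h=cv2.cvtColor(c["image"],cv2.COLOR_RGB2HSV);return cv2.inRange(h,(20,150,90),(35,255,255))
def dishes(c):
    m=cv2.morphologyEx(yellow(c),cv2.MORPH_CLOSE,np.ones((5,5)))
    cs=[k for k in cv2.findContours(m,cv2.RETR_EXTERNAL,cv2.CHAIN_APPROX_NONE)[0] if cv2.contourArea(k)>1000]
    out=[]
    for k in cs:  # rim outline seen from above: cast hull onto rim plane and fit circle
        P=np.array([onz(c,*q[0],.04)[:2] for q in cv2.convexHull(k)],np.float32)
        out.append(cv2.minEnclosingCircle(P*1000))
    return out
E
python3 - <<'E'
from h import *
for n in("scene","top"):
    c=pickle.load(open(n+".pkl","rb"));print(n,dishes(c))
c=pickle.load(open("top.pkl","rb"));s=pickle.load(open("scene.pkl","rb"))
for n,u,v,z in(("mug",344,135,.095),("tape",267,143,.05)):print(n,onz(c,u,v,z))
a=cv2.resize(c["image"][180:250,175:285],None,fx=7,fy=7,interpolation=cv2.INTER_CUBIC)
b=cv2.resize(s["image"][125:215,255:345],None,fx=6,fy=6,interpolation=cv2.INTER_CUBIC)
cv2.imwrite("pics/topcrop.png",a[:,:,::-1]);cv2.imwrite("pics/scenecrop.png",b[:,:,::-1])
E
```

```text
scene [((559.416259765625, -273.43359375), 86.96929931640625), ((319.8840637207031, -364.8173828125), 89.56539916992188)]
top []
mug [ 0.76313165 -0.19952929  0.095     ]
tape [0.75496534 0.03990295 0.05      ]
```

View pics/topcrop.png

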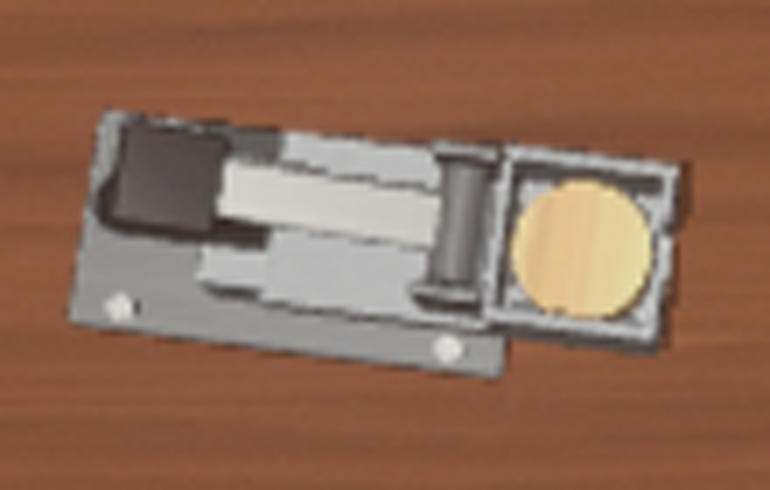

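View pics/scenecrop.png

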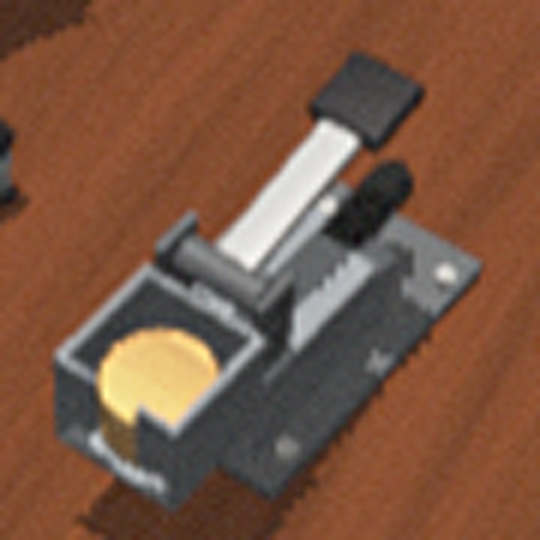

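The top crop shows the magazine's top with corners centred at about (258.4,215.0) and the black pad's top centred at (199.3,205.1). In the scene crop the magazine is at (282,183.3) and the pad at (316.2,141.7).

```bash
python3 - <<'E'
from h import *
c=pickle.load(open("top.pkl","rb"));s=pickle.load(open("scene.pkl","rb"))
def tri(*q):
    A=np.zeros((3,3));b=np.zeros(3)
    for cc,u,v in q:
        o,d=ray(cc,u,v);d/=np.linalg.norm(d);M=np.eye(3)-np.outer(d,d);A+=M;b+=M@o
    return np.linalg.solve(A,b)
m1,m2=onz(c,258.4,215,.13),onz(s,282,183.3,.13);p1,p2=onz(c,199.3,205.1,.167),onz(s,316.2,141.7,.167)
print("mag",m1,m2,"tri",tri((c,258.4,215),(s,282,183.3)));print("pad",p1,p2,tri((c,199.3,205.1),(s,316.2,141.7)))
f=lambda x,y:onz(c,175+x/7,180+y/7,.0)
e=f(70,322)-f(500,378);print("foot edge dir",np.degrees(np.arctan2(e[1],e[0])),np.linalg.norm(e))
d=(p1-m1)[:2];print("pad-mag",np.linalg.norm(d),np.degrees(np.arctan2(d[1],d[0])));d=(p2-m2)[:2];print(np.linalg.norm(d),np.degrees(np.arctan2(d[1],d[0])))
h=cv2.cvtColor(c["image"],cv2.COLOR_RGB2HSV);print(h[204,367],h[282,399])
m=cv2.inRange(h,(18,110,60),(38,255,255));m=cv2.morphologyEx(m,cv2.MORPH_CLOSE,np.ones((5,5)))
for k in cv2.findContours(m,cv2.RETR_EXTERNAL,cv2.CHAIN_APPROX_NONE)[0]:
    if cv2.contourArea(k)>1000:
        P=np.array([onz(c,*q[0],.04)[:2] for q in cv2.convexHull(k)],np.float32)*1000
        print(cv2.boundingRect(k),cv2.minEnclosingCircle(P),cv2.fitEllipse(P))
E
```

```text
mag [0.51220593 0.06453646 0.13      ] [0.51747203 0.06535772 0.13      ] tri [0.51452139 0.06615603 0.12642547]
pad [0.5377559  0.23109675 0.167     ] [0.54132729 0.2277366  0.167     ] [0.53905145 0.23236653 0.16150581]
foot edge dir 81.76757348239005 0.19852604815490735
pad-mag 0.16850855265413797 81.27893830858979
0.16412182935006087 81.64240026914436
[ 22 132 228] [ 23 127 230]
(372, 254, 56, 56) ((315.3963317871094, -358.3625793457031), 85.13953399658203) ((315.07183837890625, -358.5130615234375), (168.1617431640625, 169.7435302734375), 2.5686864852905273)
(340, 178, 54, 53) ((557.3150634765625, -268.49652099609375), 85.407958984375) ((556.8267211914062, -269.18914794921875), (167.74395751953125, 169.9617919921875), 36.51815414428711)
```

```bash
cat >> h.py <<'E'
from scipy.spatial.transform import Rotation as Ro
def down(yaw):
    a=np.radians(yaw);y=np.array([np.cos(a),np.sin(a),0]);z=np.array([0,0,-1.]);return np.column_stack([np.cross(y,z),y,z])
def row(s,p,R):
    T=s["tcp_rot"];d=T.T@(np.array(p)-s["position"])/.3
    r=Ro.from_matrix(T.T@R).as_rotvec(degrees=True)/45;return np.round(np.r_[d,r],3)
E
python3 - <<'E'
from rig import *
from h import *
s=read_state();print(row(s,(.545,-.3506,.16),down(81.6)))
E
```

```text
[-2.127e+00 -2.463e+00  1.750e-01 -2.000e-03 -1.000e-03 -3.150e-01]
```

Emit:
step_arm(
  steps=[
    [-0.6,-0.7,0,0,0,0,-1],
    [-0.6,-0.7,0,0,0,0,-1],
    [-0.6,-0.7,0,0,0,0,-1],
    [-0.6,-0.7,0,0,0,0,-1],
    [-0.6,-0.7,0,0,0,0,-1],
    [-0.6,-0.7,0,0,0,0,-1],
    [-0.6,-0.7,0,0,0,0,-1],
    [-0.6,-0.7,0,0,0,0,-1],
  ],
)

```text
time_s: 0.77
position: [0.3257, 0.3099, 0.2118]
tcp_rot: [[-0.922, 0.388, -0.001], [0.388, 0.922, -0.003], [0.0, -0.003, -1.0]]
force: [0.4, 0.0, -0.3]
opening: 0.997
grasp_force: 0.0
```

Emit:
step_arm(
  steps=[
    [-0.6,-0.7,0,0,0,0,-1],
    [-0.6,-0.7,0,0,0,0,-1],
    [-0.6,-0.7,0,0,0,0,-1],
    [-0.6,-0.7,0,0,0,0,-1],
    [-0.6,-0.7,0,0,0,0,-1],
    [-0.6,-0.7,0,0,0,0,-1],
    [-0.6,-0.7,0,0,0,0,-1],
    [-0.6,-0.7,0,0,0,0,-1],
  ],
)

```text
time_s: 1.43
position: [0.4143, 0.0473, 0.2124]
tcp_rot: [[-0.921, 0.389, 0.003], [0.389, 0.921, -0.002], [-0.004, -0.0, -1.0]]
force: [0.7, 0.1, -0.4]
opening: 0.998
grasp_force: 0.0
```

Emit:
step_arm(
  steps=[
    [-0.6,-0.7,0,0,0,0,-1],
    [-0.6,-0.7,0,0,0,0,-1],
    [-0.6,-0.7,0,0,0,0,-1],
    [-0.6,-0.7,0,0,0,0,-1],
    [-0.6,-0.7,0,0,0,0,-1],
    [-0.6,-0.7,0,0,0,0,-1],
    [-0.6,-0.7,0,0,0,0,-1],
    [-0.6,-0.7,0,0,0,0,-1],
  ],
)

```text
time_s: 2.1
position: [0.5, -0.2168, 0.2121]
tcp_rot: [[-0.922, 0.387, 0.004], [0.387, 0.922, -0.004], [-0.005, -0.002, -1.0]]
force: [0.8, 0.3, 0.3]
opening: 0.997
grasp_force: 0.0
```

```bash
python3 - <<'E'
from rig import *
from h import *
s=read_state();print(s["time_s"],s["position"],row(s,(.545,-.3506,.10),down(81.6)))
E
```

```text
2.1 [ 0.49995028 -0.21676715  0.21208378] [-0.309 -0.353  0.376 -0.003  0.006 -0.319]
```

Emit:
step_arm(
  steps=[
    [-0.3,-0.35,0.2,0,0,-0.32,-1],
    [-0.3,-0.35,0.2,0,0,-0.32,-1],
    [-0.3,-0.35,0.2,0,0,-0.32,-1],
    [-0.3,-0.35,0.2,0,0,-0.32,-1],
    [-0.3,-0.35,0.2,0,0,-0.32,-1],
    [-0.3,-0.35,0.2,0,0,-0.32,-1],
    [-0.3,-0.35,0.2,0,0,-0.32,-1],
  ],
)

```text
time_s: 2.68
position: [0.5394, -0.3408, 0.1517]
tcp_rot: [[-0.99, 0.141, -0.002], [0.141, 0.99, 0.002], [0.002, 0.002, -1.0]]
force: [0.0, 0.6, 0.2]
opening: 0.997
grasp_force: 0.0
```

```bash
python3 - <<'E'
from rig import *
from h import *
s=read_state();print(s["time_s"],s["position"],row(s,(.545,-.3506,.037),down(81.6)))
c=capture("top");cv2.imwrite("pics/g1.png",cv2.resize(c["image"][150:330,280:480],None,fx=3,fy=3)[:,:,::-1])
E
```

```text
2.6833 [ 0.53937021 -0.3408258   0.15171584] [-0.024 -0.03   0.382  0.003 -0.002  0.007]
```

View pics/g1.png

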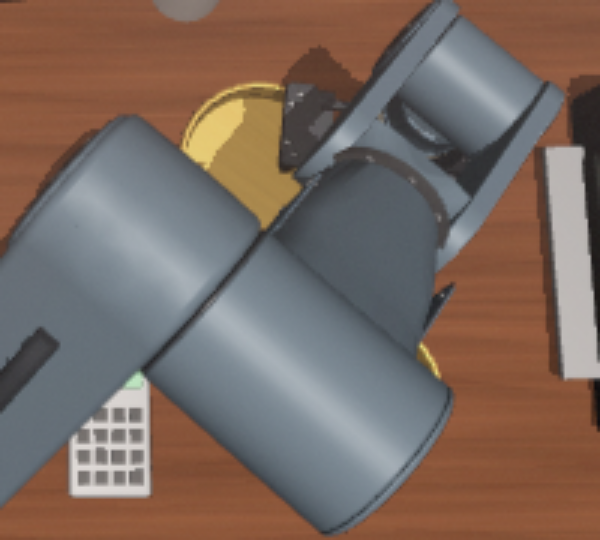

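The crop shows the gripper over the -y rim of dish A, the upper one, with dish B mostly hidden under the arm. The choice holds, so I descend.

Emit:
step_arm(
  steps=[
    [-0.02,-0.03,0.15,0,0,0,-1],
    [-0.02,-0.03,0.28,0,0,0,-1],
    [-0.02,-0.03,0.33,0,0,0,-1],
    [-0.02,-0.03,0.38,0,0,0,-1],
    [-0.02,-0.03,0.38,0,0,0,-1],
    [-0.02,-0.03,0.38,0,0,0,-1],
  ],
)

```text
time_s: 3.23
position: [0.5442, -0.3513, 0.0384]
tcp_rot: [[-0.99, 0.141, -0.001], [0.141, 0.99, 0.001], [0.001, 0.001, -1.0]]
force: [-0.5, -0.1, 0.2]
opening: 1.003
grasp_force: 0.0
```

Emit:
step_arm(
  steps=[
    [0,0,0,0,0,0,1],
    [0,0,0,0,0,0,1],
    [0,0,0,0,0,0,1],
    [0,0,0,0,0,0,1],
    [0,0,0,0,0,0,1],
    [0,0,0,0,0,0,1],
    [0,0,0,0,0,0,1],
    [0,0,0,0,0,0,1],
  ],
)

```text
time_s: 3.9
position: [0.5441, -0.3531, 0.0382]
tcp_rot: [[-0.99, 0.142, -0.0], [0.142, 0.99, 0.0], [0.0, 0.0, -1.0]]
force: [-0.2, 0.6, 0.4]
opening: 0.474
grasp_force: 0.0
```

```bash
python3 - <<'E'
from rig import *
from h import *
s=read_state();u=np.array([.146,.989]);g=np.array([.504,-.010])-.0825*u
print(s["time_s"],s["position"],s["force"],s["opening"],s["grasp_force"],row(s,(*g,s["position"][2]),down(81.6)))
E
```

```text
3.9 [ 0.54413953 -0.35312809  0.03818058] [-0.23626236  0.60742768  0.40471626] 0.47373184024267356 0.0 [ 0.296  0.838  0.     0.    -0.     0.005]
```

Emit:
step_arm(
  steps=[
    [0,0,0,0,0,0,1],
    [0,0,0,0,0,0,1],
    [0,0,0,0,0,0,1],
    [0,0,0,0,0,0,1],
    [0,0,0,0,0,0,1],
    [0,0,0,0,0,0,1],
    [0,0,0,0,0,0,1],
    [0,0,0,0,0,0,1],
  ],
)

```text
time_s: 4.57
position: [0.5442, -0.3531, 0.0382]
tcp_rot: [[-0.99, 0.142, -0.0], [0.142, 0.99, 0.0], [0.0, 0.0, -1.0]]
force: [-0.1, -0.3, -0.2]
opening: 0.002
grasp_force: 0.0
```

Emit:
step_arm(
  steps=[
    [0,0,0,0,0,0,1],
    [0,0,0,0,0,0,1],
    [0,0,0,0,0,0,1],
    [0,0,0,0,0,0,1],
  ],
)

```text
time_s: 4.9
position: [0.5442, -0.3531, 0.0382]
tcp_rot: [[-0.99, 0.142, 0.0], [0.142, 0.99, -0.0], [-0.0, -0.0, -1.0]]
force: [-0.4, 0.0, -0.3]
opening: 0.004
grasp_force: 0.0
```

```bash
python3 - <<'E'
from rig import *
from h import *
c=capture("wrist");w=c["image"];s=capture("scene")["image"]
a=np.vstack([cv2.resize(w,(560,420))[:, :]]);b=cv2.resize(s[200:380,60:300],(560,420))
cv2.imwrite("pics/w1.png",cv2.resize(np.hstack([a,b]),(800,300))[:,:,::-1])
E
```

```text
(no output)
```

View pics/w1.png

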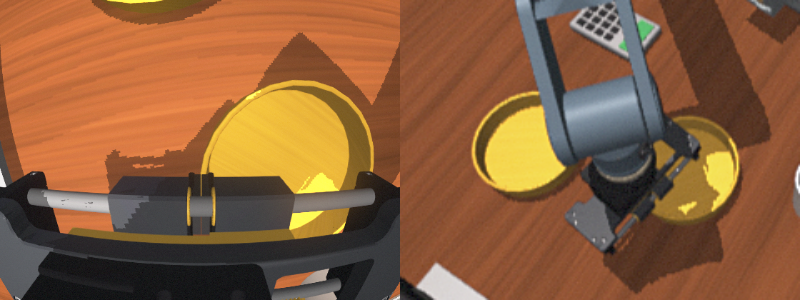

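The wrist view at left shows dish A's rim meeting the fingers near (204,170). It is unclear whether the wall is between the pads, so I look closer.

```bash
python3 - <<'E'
from rig import *
from h import *
c=capture("wrist");w=c["image"][190:345,200:380]
cv2.imwrite("pics/w2.png",cv2.resize(w,None,fx=4,fy=3.8,interpolation=cv2.INTER_CUBIC)[:,:,::-1])
s=read_state();print(s["opening"],s["grasp_force"])
E
```

```text
0.009297903387394947 0.0
```

View pics/w2.png

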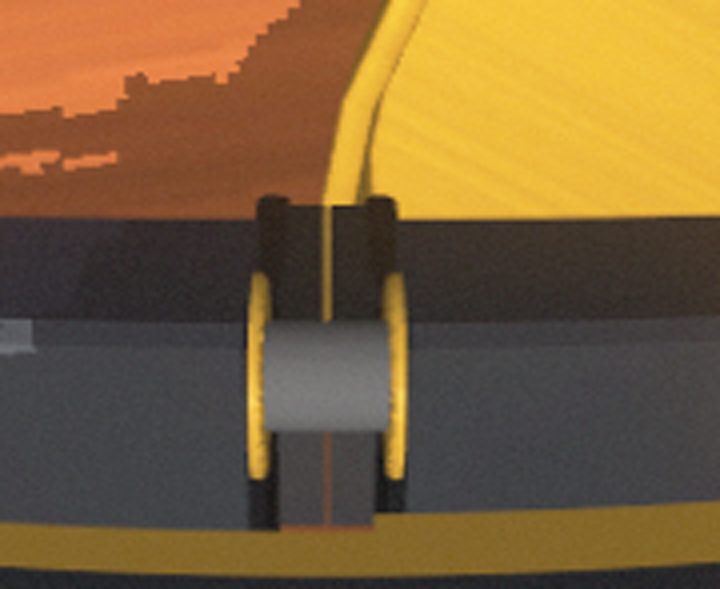

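The slit between the fingers is only about 1–2 mm while the wall appears at (330–365,150), so the grip is not certain. I test it with a short drag.

Emit:
step_arm(
  steps=[
    [0.01,0.02,0,0,0,0,1],
    [0.02,0.05,0,0,0,0,1],
    [0.03,0.08,0,0,0,0,1],
    [0.03,0.1,0,0,0,0,1],
    [0.03,0.1,0,0,0,0,1],
  ],
)

```text
time_s: 5.47
position: [0.5391, -0.3196, 0.0381]
tcp_rot: [[-0.99, 0.14, -0.001], [0.14, 0.99, 0.002], [0.002, 0.001, -1.0]]
force: [-0.8, -0.5, -0.1]
opening: 0.005
grasp_force: 0.0
```

```bash
python3 - <<'E'
from rig import *
from h import *
c=capture("wrist");w=c["image"];s=capture("scene")["image"]
b=cv2.resize(s[200:380,60:300],(560,420))
cv2.imwrite("pics/w3.png",cv2.resize(np.hstack([w,b]),(800,300))[:,:,::-1])
s=read_state();print(s["opening"],s["grasp_force"],s["force"],s["position"])
E
```

```text
0.004629716358684165 0.0 [ 0.07972727  0.07487687 -0.25760557] [ 0.53985797 -0.32162218  0.03830801]
```

View pics/w3.png

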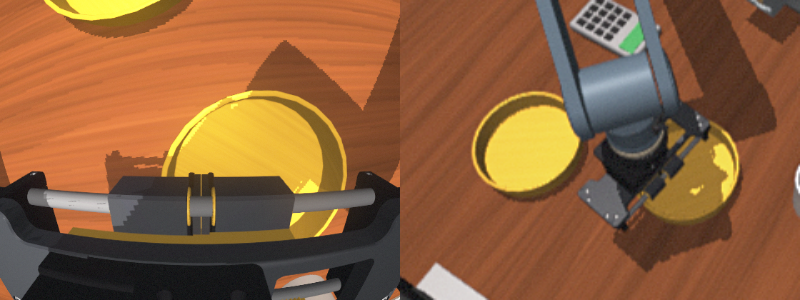

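The arm moved 32 mm but the dish stayed put, so the fingers are now over or inside it. I probe downward gently.

Emit:
step_arm(
  steps=[
    [0,0,0.006,0,0,0,1],
    [0,0,0.012,0,0,0,1],
    [0,0,0.018,0,0,0,1],
    [0,0,0.024,0,0,0,1],
    [0,0,0.027,0,0,0,1],
    [0,0,0.03,0,0,0,1],
  ],
)

```text
time_s: 6.07
position: [0.5394, -0.3222, 0.0288]
tcp_rot: [[-0.99, 0.142, -0.0], [0.142, 0.99, 0.0], [0.0, 0.0, -1.0]]
force: [-0.4, -0.9, 0.3]
opening: 0.004
grasp_force: 0.0
```

Emit:
step_arm(
  steps=[
    [0,0,0.003,0,0,0,1],
    [0,0,0.006,0,0,0,1],
    [0,0,0.009,0,0,0,1],
    [0,0,0.012,0,0,0,1],
    [0,0,0.012,0,0,0,1],
  ],
)

```text
time_s: 6.48
position: [0.5395, -0.322, 0.0254]
tcp_rot: [[-0.99, 0.142, -0.0], [0.142, 0.99, 0.0], [0.0, 0.0, -1.0]]
force: [-0.7, -0.8, 1.2]
opening: 0.001
grasp_force: 0.0
```

```bash
python3 - <<'E'
from rig import *
from h import *
c=capture("wrist");print(c["vertical_fov"],c["cx"],c["cy"],np.round(c["T_tool_cam"],3))
s=read_state()
f=210/np.tan(np.radians(c["vertical_fov"]/2))
h=cv2.cvtColor(c["image"],cv2.COLOR_RGB2HSV);m=cv2.inRange(h,(18,110,60),(38,255,255))
def px(p):
    q=s["tcp_rot"].T@(np.array(p)-s["position"]);T=c["T_tool_cam"];q=T[:3,:3].T@(q-T[:3,3])
    th=np.arctan2(np.hypot(q[0],q[1]),q[2]);r=f*th;return np.array([c["cx"],c["cy"]])+r*q[:2]/np.hypot(*q[:2])
im=c["image"].copy()
for z,col,r in((.04,(255,0,0),.085),(.0,(0,0,255),.081)):
  for a in np.arange(0,6.28,.1):
    p=px((.557+r*np.cos(a),-.269+r*np.sin(a),z));cv2.circle(im,tuple(int(v) for v in p),1,col,-1)
for z in(0,.04):cv2.circle(im,tuple(int(v) for v in px((*s["position"][:2],z))),2,(0,255,0),-1)
cv2.imwrite("pics/w4.png",im[:,:,::-1]);print(px((*s["position"][:2],0)),s["position"],s["force"])
E
```

```text
65.70646984690485 281.2532808808135 210.5480405843172 [[-0.    -0.964 -0.266  0.072]
 [ 1.     0.    -0.001 -0.001]
 [ 0.001 -0.266  0.964 -0.173]
 [ 0.     0.     0.     1.   ]]
[283.48533698 236.34108011] [ 0.53951009 -0.32206396  0.02546967] [0.68861005 0.97951229 0.37480884]
```

View pics/w4.png

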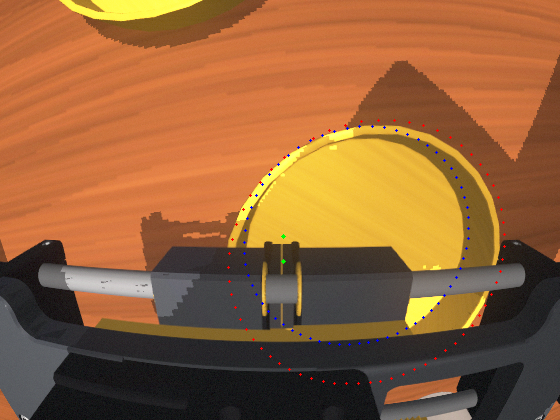

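The wrist view with the overlay shows the dish unmoved: its rim matches the first measurement. The fingers are over its floor, with tips at row 242. TCP z is 0.0254 with no contact, so the tips are higher than nominal. I probe further in small steps.

Emit:
step_arm(
  steps=[
    [0,0,0.004,0,0,0,1],
    [0,0,0.008,0,0,0,1],
    [0,0,0.012,0,0,0,1],
    [0,0,0.012,0,0,0,1],
  ],
)

```text
time_s: 6.87
position: [0.5394, -0.3219, 0.0216]
tcp_rot: [[-0.99, 0.142, -0.0], [0.142, 0.99, 0.0], [0.0, 0.0, -1.0]]
force: [-0.1, -0.1, 1.2]
opening: 0.003
grasp_force: 0.0
```

```bash
python3 - <<'E'
from rig import *
from h import *
c=capture("wrist");T=c["T_tool_cam"];f=210/np.tan(np.radians(c["vertical_fov"]/2));s=read_state()
def pt(q):
    q=T[:3,:3].T@(np.array(q)-T[:3,3]);r=np.hypot(q[0],q[1]);return np.round(np.array([c["cx"],c["cy"]])+f*np.arctan2(r,q[2])*q[:2]/r,0)
for x in(.0095,0,-.0095):print(x,[(z,pt((x,0.,z+0.))) for z in(-.03,-.02,-.01,0,.01,.025)])
print(f,s["position"],s["force"],s["joint_positions"])
E
```

```text
0.0095 [(-0.03, array([284., 257.])), (-0.02, array([284., 249.])), (-0.01, array([284., 242.])), (0, array([284., 236.])), (0.01, array([284., 230.])), (0.025, array([284., 223.]))]
0 [(-0.03, array([284., 275.])), (-0.02, array([284., 266.])), (-0.01, array([284., 258.])), (0, array([284., 251.])), (0.01, array([284., 245.])), (0.025, array([283., 237.]))]
-0.0095 [(-0.03, array([284., 292.])), (-0.02, array([284., 282.])), (-0.01, array([284., 274.])), (0, array([284., 266.])), (0.01, array([284., 259.])), (0.025, array([283., 250.]))]
325.19226210127806 [ 0.53940408 -0.32198294  0.02174304] [ 0.78039997 -0.46518026 -0.07517224] [-4.10110611e+01  4.48505999e+01  8.89469219e+01 -8.35909209e-04
  4.62272626e+01 -1.22847994e+02]
```

Emit:
step_arm(
  steps=[
    [0,0,0.004,0,0,0,1],
    [0,0,0.008,0,0,0,1],
    [0,0,0.012,0,0,0,1],
    [0,0,0.012,0,0,0,1],
  ],
)

```text
time_s: 7.25
position: [0.5394, -0.3219, 0.0181]
tcp_rot: [[-0.99, 0.142, -0.0], [0.142, 0.99, 0.0], [0.0, 0.0, -1.0]]
force: [0.2, -0.2, 0.1]
opening: 0.007
grasp_force: 0.0
```

Emit:
step_arm(
  steps=[
    [0,0,0.004,0,0,0,1],
    [0,0,0.008,0,0,0,1],
    [0,0,0.012,0,0,0,1],
    [0,0,0.012,0,0,0,1],
  ],
)

```text
time_s: 7.58
position: [0.5394, -0.322, 0.0145]
tcp_rot: [[-0.99, 0.142, -0.0], [0.142, 0.99, 0.0], [0.0, 0.0, -1.0]]
force: [-0.4, -0.4, -0.8]
opening: 0.007
grasp_force: 0.0
```

The tips are clearly shorter than nominal. The wrist view suggests tool z ≈ -10 mm, which puts them above the rim at the first closing. I raise, go back to the rim, open, and grip about 30 mm lower.

Emit:
step_arm(
  steps=[
    [0,0,-0.13,0,0,0,1],
    [0,0,-0.2,0,0,0,1],
    [-0.032,-0.092,-0.2,0,0,0,-1],
    [-0.032,-0.092,-0.2,0,0,0,-1],
    [-0.032,-0.092,-0.2,0,0,0,-1],
    [-0.032,-0.092,-0.2,0,0,0,-1],
    [-0.032,-0.092,-0.2,0,0,0,-1],
    [-0.032,-0.092,-0.2,0,0,0,-1],
  ],
)

```text
time_s: 8.25
position: [0.5445, -0.3496, 0.074]
tcp_rot: [[-0.99, 0.142, -0.002], [0.142, 0.99, 0.002], [0.002, 0.001, -1.0]]
force: [-0.3, 0.6, -0.4]
opening: 0.376
grasp_force: 0.0
```

Emit:
step_arm(
  steps=[
    [0,0,0,0,0,0,-1],
    [0,0,0,0,0,0,-1],
    [0,0,0,0,0,0,-1],
    [0,0,0,0,0,0,-1],
    [0,0,0,0,0,0,-1],
    [0,0,0,0,0,0,-1],
    [0,0,0,0,0,0,-1],
    [0,0,0,0,0,0,-1],
  ],
)

```text
time_s: 8.92
position: [0.5451, -0.3508, 0.0748]
tcp_rot: [[-0.99, 0.142, 0.0], [0.142, 0.99, -0.0], [-0.0, -0.0, -1.0]]
force: [0.5, 0.8, -1.1]
opening: 0.958
grasp_force: 0.0
```

```bash
python3 - <<'E'
from rig import *
from h import *
s=read_state();c=capture("wrist");T=c["T_tool_cam"];f=210/np.tan(np.radians(c["vertical_fov"]/2))
h=cv2.cvtColor(c["image"],cv2.COLOR_RGB2HSV);m=cv2.inRange(h,(18,110,60),(38,255,255))
print(s["position"],s["opening"])
im=c["image"].copy()
def px(p):
    q=s["tcp_rot"].T@(np.array(p)-s["position"]);q=T[:3,:3].T@(q-T[:3,3])
    r=np.hypot(q[0],q[1]);return np.array([c["cx"],c["cy"]])+f*np.arctan2(r,q[2])*q[:2]/r
for a in np.arange(0,6.28,.1):
    p=px((.557+.085*np.cos(a),-.269+.085*np.sin(a),.04));cv2.circle(im,tuple(int(v) for v in p),1,(255,0,0),-1)
cv2.imwrite("pics/w5.png",im[:,:,::-1])
E
```

```text
[ 0.54511503 -0.35079859  0.0747742 ] 0.9576470051132618
```

View pics/w5.png

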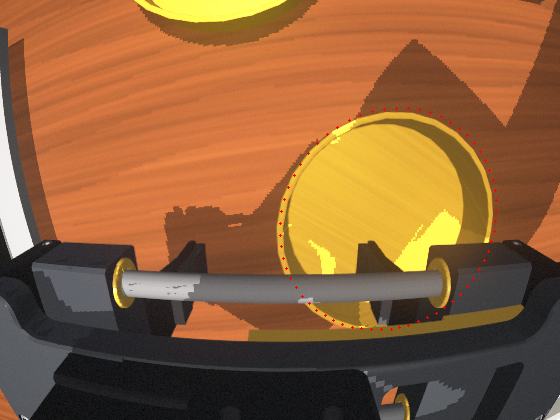

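The wrist view shows the fingers straddling the rim: fingertips at columns ~195 and ~365, wall at ~283, and the overlaid circle still matching. That was my last permitted picture, so from here I go by numbers and feel downward for contact.

Emit:
step_arm(
  steps=[
    [0,0,0.1,0,0,0,-1],
    [0,0,0.17,0,0,0,-1],
    [0,0,0.2,0,0,0,-1],
    [0,0,0.205,0,0,0,-1],
    [0,0,0.21,0,0,0,-1],
    [0,0,0.215,0,0,0,-1],
    [0,0,0.22,0,0,0,-1],
    [0,0,0.22,0,0,0,-1],
  ],
)

```text
time_s: 9.63
position: [0.5456, -0.3512, 0.0096]
tcp_rot: [[-0.99, 0.142, 0.001], [0.142, 0.99, -0.001], [-0.001, -0.001, -1.0]]
force: [-0.5, 0.3, 0.8]
opening: 1.0
grasp_force: 0.0
```

Emit:
step_arm(
  steps=[
    [0,0,0.004,0,0,0,-1],
    [0,0,0.007,0,0,0,-1],
    [0,0,0.01,0,0,0,-1],
    [0,0,0.01,0,0,0,-1],
  ],
)

```text
time_s: 9.97
position: [0.5451, -0.3508, 0.0057]
tcp_rot: [[-0.99, 0.142, -0.0], [0.142, 0.99, 0.0], [0.0, 0.0, -1.0]]
force: [-0.3, -0.4, -0.5]
opening: 1.002
grasp_force: 0.0
```

Emit:
step_arm(
  steps=[
    [0,0,0,0,0,0,1],
    [0,0,0,0,0,0,1],
    [0,0,0,0,0,0,1],
    [0,0,0,0,0,0,1],
    [0,0,0,0,0,0,1],
    [0,0,0,0,0,0,1],
    [0,0,0,0,0,0,1],
    [0,0,0,0,0,0,1],
  ],
)

```text
time_s: 10.63
position: [0.5451, -0.3508, 0.0057]
tcp_rot: [[-0.99, 0.142, -0.0], [0.142, 0.99, -0.0], [0.0, -0.0, -1.0]]
force: [-0.7, -0.1, -0.0]
opening: 0.481
grasp_force: 0.0
```

Emit:
step_arm(
  steps=[
    [0,0,0,0,0,0,1],
    [0,0,0,0,0,0,1],
    [0,0,0,0,0,0,1],
    [0,0,0,0,0,0,1],
    [0,0,0,0,0,0,1],
    [0,0,0,0,0,0,1],
    [0,0,0,0,0,0,1],
    [0,0,0,0,0,0,1],
  ],
)

```text
time_s: 11.3
position: [0.545, -0.3505, 0.0059]
tcp_rot: [[-0.99, 0.142, -0.0], [0.142, 0.99, 0.001], [0.0, 0.001, -1.0]]
force: [0.5, 0.3, 2.8]
opening: 0.071
grasp_force: 29.8
```

Gripped now, at 30 N with an opening of about 6 mm. I drag the dish to the drop point.

Emit:
step_arm(
  steps=[
    [0.012,0.034,0,0,0,0,1],
    [0.03,0.084,0,0,0,0,1],
    [0.054,0.15,0,0,0,0,1],
    [0.078,0.216,0,0,0,0,1],
    [0.102,0.282,0,0,0,0,1],
    [0.125,0.348,0,0,0,0,1],
    [0.149,0.414,0,0,0,0,1],
    [0.149,0.414,0,0,0,0,1],
  ],
)

```text
time_s: 11.97
position: [0.5168, -0.2168, 0.0059]
tcp_rot: [[-0.99, 0.141, -0.002], [0.141, 0.99, 0.004], [0.003, 0.003, -1.0]]
force: [1.2, 1.9, 2.3]
opening: 0.072
grasp_force: 29.9
```

Emit:
step_arm(
  steps=[
    [0.024,0.066,0,0,0,0,1],
    [0.048,0.132,0,0,0,0,1],
    [0.071,0.198,0,0,0,0,1],
    [0.095,0.264,0,0,0,0,1],
    [0.119,0.33,0,0,0,0,1],
    [0.137,0.38,0,0,0,0,1],
    [0.149,0.414,0,0,0,0,1],
    [0.149,0.414,0,0,0,0,1],
  ],
)

```text
time_s: 12.63
position: [0.4918, -0.0907, 0.0059]
tcp_rot: [[-0.99, 0.142, 0.0], [0.142, 0.99, 0.001], [0.0, 0.001, -1.0]]
force: [1.7, 2.0, 1.5]
opening: 0.068
grasp_force: 29.9
```

```bash
python3 - <<'E'
from rig import *
from h import *
s=read_state();print(s["time_s"],s["position"],s["force"],s["opening"],s["grasp_force"])
E
```

```text
12.6333 [ 0.49175702 -0.09068379  0.00588167] [1.67187472 1.98507922 1.45431196] 0.06757186204991075 29.912957843625918
```

Emit:
step_arm(
  steps=[
    [0,0,0,0,0,0,0],
    [0,0,0,0,0,0,0],
    [0,0,0,0,0,0,0],
    [0,0,0,0,0,0,0],
    [0,0,0,0,0,0,0],
    [0,0,0,0,0,0,0],
    [0,0,0,0,0,0,0],
    [0,0,0,0,0,0,0],
  ],
)

```text
time_s: 13.3
position: [0.4918, -0.0923, 0.0057]
tcp_rot: [[-0.99, 0.142, -0.0], [0.142, 0.99, 0.0], [0.0, 0.0, -1.0]]
force: [-0.2, -0.4, 0.1]
opening: 0.484
grasp_force: 0.0
```

Emit:
step_arm(
  steps=[
    [0,0,-0.04,0,0,0,0],
    [0,0,-0.1,0,0,0,0],
    [0,0,-0.2,0,0,0,0],
    [0,0,-0.33,0,0,0,0],
    [0,0,-0.46,0,0,0,0],
    [0,0,-0.59,0,0,0,0],
    [0,0,-0.72,0,0,0,0],
    [0,0,-0.85,0,0,0,0],
  ],
)

```text
time_s: 13.97
position: [0.4911, -0.0919, 0.2628]
tcp_rot: [[-0.99, 0.142, -0.0], [0.142, 0.99, 0.0], [0.0, -0.0, -1.0]]
force: [0.4, -0.0, -0.9]
opening: 0.5
grasp_force: 0.0
```

```bash
python3 - <<'E'
from rig import *
from h import *
s=read_state();print(s["time_s"],s["position"],s["force"],s["opening"],s["joint_positions"])
print(row(s,(.539,.229,.26),down(-8.4)))
for n in("top","scene"):
    c=capture(n)
    h=cv2.cvtColor(c["image"],cv2.COLOR_RGB2HSV);m=cv2.inRange(h,(18,110,60),(38,255,255))
    for k in cv2.findContours(cv2.morphologyEx(m,cv2.MORPH_CLOSE,np.ones((5,5))),cv2.RETR_EXTERNAL,cv2.CHAIN_APPROX_NONE)[0]:
        if cv2.contourArea(k)>300:
            P=np.array([onz(c,*q[0],.04)[:2] for q in cv2.convexHull(k)],np.float32)*1000
            print(n,cv2.boundingRect(k),cv2.minEnclosingCircle(P))
E
```

```text
13.9667 [ 0.49114228 -0.09188314  0.26278154] [ 0.37134155 -0.03047956 -0.93253673] 0.5002522739306585 [-2.34298236e+01  1.69317013e+01  9.60663408e+01 -3.24220143e-03
  6.70111560e+01 -1.05269251e+02]
[-0.006  1.081  0.009 -0.    -0.     2.005]
top (372, 254, 56, 56) ((315.3963317871094, -358.3625793457031), 85.13953399658203)
top (260, 195, 22, 50) ((511.04071044921875, 15.746988296508789), 78.20649719238281)
scene (103, 255, 67, 63) ((321.50250244140625, -363.13531494140625), 91.38167572021484)
scene (237, 196, 57, 53) ((507.7095642089844, -22.093542098999023), 92.25421905517578)
scene (508, 0, 52, 70) ((1048.3343505859375, 1484.5831298828125), 300.8388671875)
scene (401, 0, 125, 86) ((765.6948852539062, 1318.177490234375), 417.10284423828125)
```

Emit:
step_arm(
  steps=[
    [0,1,0,0,0,1,1],
    [0,1,0,0,0,1,1],
    [0,1,0,0,0,1,1],
    [0,1,0,0,0,1,1],
    [0,1,0,0,0,1,1],
    [0,1,0,0,0,1,1],
    [0,1,0,0,0,1,1],
    [0,1,0,0,0,1,1],
  ],
)

```text
time_s: 14.73
position: [0.5338, 0.2061, 0.2598]
tcp_rot: [[-0.596, 0.803, -0.002], [0.803, 0.596, -0.001], [0.0, -0.002, -1.0]]
force: [0.9, -0.7, 0.1]
opening: 0.027
grasp_force: 0.0
```

Emit:
step_arm(
  steps=[
    [0,0,0,0,0,1,1],
    [0,0,0,0,0,1,1],
    [0,0,0,0,0,1,1],
    [0,0,0,0,0,1,1],
    [0,0,0,0,0,1,1],
    [0,0,0,0,0,1,1],
    [0,0,0,0,0,1,1],
    [0,0,0,0,0,1,1],
  ],
)

```text
time_s: 15.4
position: [0.5338, 0.2046, 0.2597]
tcp_rot: [[0.142, 0.99, -0.002], [0.99, -0.142, -0.0], [-0.001, -0.002, -1.0]]
force: [0.2, 0.0, 0.5]
opening: 0.006
grasp_force: 0.0
```

```bash
python3 - <<'E'
from rig import *
from h import *
s=read_state();print(s["time_s"],s["position"],s["force"],s["opening"],s["joint_positions"])
print(row(s,(.539,.229,.2),down(-8.4)))
for n in("top","scene"):
    c=capture(n)
    h=cv2.cvtColor(c["image"],cv2.COLOR_RGB2HSV);m=cv2.inRange(h,(18,110,60),(38,255,255))
    for k in cv2.findContours(cv2.morphologyEx(m,cv2.MORPH_CLOSE,np.ones((3,3))),cv2.RETR_EXTERNAL,cv2.CHAIN_APPROX_NONE)[0]:
        if 300<cv2.contourArea(k)<9000:
            P=np.array([onz(c,*q[0],.04)[:2] for q in cv2.convexHull(k)],np.float32)*1000
            print(n,cv2.boundingRect(k),cv2.minEnclosingCircle(P),P.min(0),P.max(0))
E
```

```text
15.4 [0.53382096 0.2046122  0.25970597] [0.17781021 0.02201468 0.50038467] 0.006049338200332158 [ 9.77805677e+00  2.31350715e+01  8.65448672e+01 -3.87606285e-03
  7.04297405e+01  1.79659569e+01]
[ 0.083  0.006  0.199 -0.002  0.001  0.005]
top (372, 254, 56, 56) ((315.3963317871094, -358.3625793457031), 85.13953399658203) [ 232.9073  -443.15457] [ 398.28586 -274.72086]
top (260, 194, 52, 54) ((506.8302307128906, -12.042594909667969), 84.82736206054688) [424.16785 -94.94996] [590.87256  64.39619]
scene (103, 255, 67, 63) ((321.3298034667969, -363.6014099121094), 91.35604858398438) [ 230.57849 -446.2835 ] [ 411.5429  -277.76517]
scene (237, 196, 57, 53) ((507.85162353515625, -22.30352020263672), 92.00936889648438) [ 422.24118 -111.15091] [594.25134  60.51183]
scene (507, 0, 53, 71) ((1064.48974609375, 1482.760986328125), 301.1253967285156) [ 957.9647 1197.1593] [1163.4513 1783.1965]
scene (401, 0, 125, 86) ((761.4979248046875, 1315.62646484375), 413.0269775390625) [454.286   939.81573] [ 947.0278 1691.1589]
```

The dish sits at about (0.507,-0.011), within about 5 mm of the drop point. I approach the pad next.

Emit:
step_arm(
  steps=[
    [0.09,0.006,0,0,0,0,1],
    [0.09,0.006,0.1,0,0,0,1],
    [0.09,0.006,0.18,0,0,0,1],
    [0.09,0.006,0.23,0,0,0,1],
    [0.09,0.006,0.25,0,0,0,1],
    [0.09,0.006,0.27,0,0,0,1],
    [0.09,0.006,0.28,0,0,0,1],
    [0.09,0.006,0.28,0,0,0,1],
  ],
)

```text
time_s: 16.17
position: [0.5404, 0.2312, 0.1768]
tcp_rot: [[0.142, 0.99, 0.0], [0.99, -0.142, 0.0], [0.0, 0.0, -1.0]]
force: [0.3, 0.3, -0.4]
opening: 0.005
grasp_force: 0.0
```

Emit:
step_arm(
  steps=[
    [0,0,0.01,0,0,0,1],
    [0,0,0.02,0,0,0,1],
    [0,0,0.03,0,0,0,1],
    [0,0,0.03,0,0,0,1],
  ],
)

```text
time_s: 16.5
position: [0.5399, 0.2311, 0.1675]
tcp_rot: [[0.142, 0.99, -0.0], [0.99, -0.142, -0.0], [-0.0, -0.0, -1.0]]
force: [0.6, -0.4, -0.2]
opening: 0.003
grasp_force: 0.0
```

Emit:
step_arm(
  steps=[
    [0,0,0.01,0,0,0,1],
    [0,0,0.02,0,0,0,1],
    [0,0,0.02,0,0,0,1],
    [0,0,0.02,0,0,0,1],
  ],
)

```text
time_s: 16.83
position: [0.5399, 0.2312, 0.1615]
tcp_rot: [[0.142, 0.99, -0.001], [0.99, -0.142, -0.0], [-0.0, -0.001, -1.0]]
force: [-0.2, -0.7, 0.4]
opening: 0.007
grasp_force: 0.0
```

Emit:
step_arm(
  steps=[
    [0,0,0.01,0,0,0,1],
    [0,0,0.02,0,0,0,1],
    [0,0,0.02,0,0,0,1],
  ],
)

```text
time_s: 17.08
position: [0.5404, 0.2315, 0.1556]
tcp_rot: [[0.142, 0.99, 0.001], [0.99, -0.142, 0.001], [0.001, 0.0, -1.0]]
force: [-0.3, 0.7, 2.1]
opening: 0.008
grasp_force: 1.0
```

Emit:
step_arm(
  steps=[
    [0,0,0.01,0,0,0,1],
    [0,0,0.02,0,0,0,1],
    [0,0,0.02,0,0,0,1],
  ],
)

```text
time_s: 17.33
position: [0.5403, 0.2314, 0.1495]
tcp_rot: [[0.142, 0.99, 0.0], [0.99, -0.142, 0.0], [0.0, 0.0, -1.0]]
force: [0.6, 1.1, 1.9]
opening: 0.008
grasp_force: 1.2
```

Emit:
step_arm(
  steps=[
    [0,0,0.01,0,0,0,1],
    [0,0,0.02,0,0,0,1],
    [0,0,0.02,0,0,0,1],
  ],
)

```text
time_s: 17.58
position: [0.5402, 0.2313, 0.1433]
tcp_rot: [[0.142, 0.99, 0.0], [0.99, -0.142, 0.0], [0.0, 0.0, -1.0]]
force: [0.9, 1.7, 5.1]
opening: 0.004
grasp_force: 1.5
```

Contact came at TCP z ≈ 0.157, so the tips are about 10 mm above the TCP, as the wrist view suggested. I press through the second stage.

Emit:
step_arm(
  steps=[
    [0,0,0.01,0,0,0,1],
    [0,0,0.02,0,0,0,1],
    [0,0,0.03,0,0,0,1],
    [0,0,0.04,0,0,0,1],
    [0,0,0.05,0,0,0,1],
    [0,0,0.06,0,0,0,1],
    [0,0,0.07,0,0,0,1],
    [0,0,0.07,0,0,0,1],
  ],
)

```text
time_s: 18.25
position: [0.541, 0.2326, 0.1243]
tcp_rot: [[0.142, 0.99, 0.003], [0.99, -0.142, 0.003], [0.003, 0.002, -1.0]]
force: [-1.1, 4.6, 11.6]
opening: 0.006
grasp_force: 5.6
```

Emit:
step_arm(
  steps=[
    [0,0,0.005,0,0,0,1],
    [0,0,0.01,0,0,0,1],
    [0,0,0.01,0,0,0,1],
  ],
)

```text
time_s: 18.5
position: [0.5411, 0.2326, 0.1216]
tcp_rot: [[0.142, 0.99, 0.003], [0.99, -0.142, 0.002], [0.003, 0.003, -1.0]]
force: [-1.4, 4.2, 12.2]
opening: 0.001
grasp_force: 6.1
```

Emit:
step_arm(
  steps=[
    [0,0,0.006,0,0,0,1],
    [0,0,0.012,0,0,0,1],
    [0,0,0.018,0,0,0,1],
    [0,0,0.018,0,0,0,1],
  ],
)

```text
time_s: 18.83
position: [0.5411, 0.2323, 0.1164]
tcp_rot: [[0.142, 0.99, 0.003], [0.99, -0.142, 0.002], [0.002, 0.003, -1.0]]
force: [-2.1, 3.0, 11.9]
opening: 0.007
grasp_force: 6.5
```

Emit:
step_arm(
  steps=[
    [0,0,0.005,0,0,0,1],
    [0,0,0.01,0,0,0,1],
    [0,0,0.01,0,0,0,1],
  ],
)

```text
time_s: 19.08
position: [0.5413, 0.2321, 0.1137]
tcp_rot: [[0.142, 0.99, 0.003], [0.99, -0.142, 0.002], [0.002, 0.003, -1.0]]
force: [-1.8, 3.6, 15.2]
opening: 0.002
grasp_force: 7.5
```

Emit:
step_arm(
  steps=[
    [0,0,0.005,0,0,0,1],
    [0,0,0.008,0,0,0,1],
    [0,0,0.01,0,0,0,1],
    [0,0,0.01,0,0,0,1],
  ],
)

```text
time_s: 19.42
position: [0.5418, 0.232, 0.1129]
tcp_rot: [[0.142, 0.99, 0.005], [0.99, -0.142, 0.001], [0.002, 0.005, -1.0]]
force: [-5.7, 1.5, 26.2]
opening: 0.006
grasp_force: 12.9
```

```bash
python3 - <<'E'
from rig import *
from h import *
s=read_state();print(s["time_s"],s["position"],s["force"])
for n in("top",):
    c=capture(n);q=pickle.load(open("top.pkl","rb"))
    h=cv2.cvtColor(c["image"],cv2.COLOR_RGB2HSV)
    m=cv2.inRange(h,(18,110,60),(38,255,255))
    # non-brass blob within dish area
    cx,cy=proj(c,(.507,-.0105,.01));d=np.zeros(m.shape,np.uint8);cv2.circle(d,(int(cx),int(cy)),21,255,-1)
    print((cx,cy));print(h[int(cy)-20:int(cy)+21:4,int(cx)-20:int(cx)+21:4,1]);print(h[int(cy)-20:int(cy)+21:4,int(cx)-20:int(cx)+21:4,2])
E
```

```text
19.4167 [0.54178208 0.23201182 0.11285402] [-5.65773606  1.52523134 26.2087864 ]
(np.float64(283.9470545243874), np.float64(221.68470436488496))
[[143 136 145 132 125 125 125 125 137 150 148]
 [ 49  48  32 126 124 124 123 126 124 126 147]
 [ 82  61  46 122 123 125 124 125 126 126 125]
 [ 82  75  13  82 122 123 123 126 124 126 124]
 [ 83  74  28  82  78 121 123 124 125 125 122]
 [ 82  67  78  82  75 121 125 122 124 125 125]
 [ 87   5 110  81  74 123 121 121 124 124 121]
 [ 69  51  93  85 121 120 124 121 123 121 124]
 [144 123 122 121 119 121 119 124 122 122 123]
 [140 141 121 119 123 119 122 120 122 121 134]
 [146 132 120 119 119 121 120 119 120 141 146]]
[[130 203 125 214 227 227 227 227 192 126 165]
 [ 89  90 137 227 228 227 228 228 227 227 123]
 [227 197 128 228 228 227 228 227 227 227 225]
 [228 228 213 227 227 228 228 227 228 228 228]
 [228 228 201 228 227 228 228 228 228 228 228]
 [228 222 183 228 228 228 228 228 228 228 228]
 [147 193 172 228 227 228 228 229 228 228 228]
 [100  90 226 222 228 228 228 228 228 228 228]
 [126 228 228 228 228 228 228 228 228 228 228]
 [186 179 228 228 228 228 228 228 228 229 200]
 [136 197 223 228 228 228 228 228 228 179 140]]
```

The hard stop is reached at 26 N, and a disc of lower saturation shows in the dish area at the mouth. I release straight up.

Emit:
step_arm(
  steps=[
    [0,0,-0.02,0,0,0,1],
    [0,0,-0.05,0,0,0,1],
    [0,0,-0.09,0,0,0,1],
    [0,0,-0.14,0,0,0,1],
    [0,0,-0.2,0,0,0,1],
    [0,0,-0.3,0,0,0,1],
    [0,0,-0.4,0,0,0,1],
    [0,0,-0.5,0,0,0,1],
  ],
)

```text
time_s: 20.13
position: [0.5388, 0.2304, 0.2583]
tcp_rot: [[0.142, 0.99, -0.004], [0.99, -0.142, -0.002], [-0.002, -0.003, -1.0]]
force: [1.0, -0.3, -0.2]
opening: 0.008
grasp_force: 0.0
```

Emit:
step_arm(
  steps=[
    [0.5,0,0,0,0,0,1],
    [0.5,0,0,0,0,0,1],
    [0.5,0,0,0,0,0,1],
    [0.5,0,0,0,0,0,1],
    [0.5,0,0,0,0,0,1],
    [0.5,0,0,0,0,0,1],
  ],
)

```text
time_s: 20.63
position: [0.5603, 0.3801, 0.2566]
tcp_rot: [[0.14, 0.99, -0.003], [0.99, -0.14, -0.003], [-0.003, -0.002, -1.0]]
force: [0.6, -0.1, -0.3]
opening: 0.006
grasp_force: 0.0
```

```bash
python3 - <<'E'
from rig import *
from h import *
s=read_state();print(s["time_s"],s["position"],s["force"])
def comp(c,m,lo,z,n):
    N,L,S,C=cv2.connectedComponentsWithStats(m)
    for i in range(1,N):
        if lo<S[i,4]<2000 and 100<C[i,1]<330: print(n,S[i],C[i],onz(c,*C[i],z))
for n in("top","scene"):
    for tag,c in(("0",pickle.load(open(n+".pkl","rb"))),("1",capture(n))):
        h=cv2.cvtColor(c["image"],cv2.COLOR_RGB2HSV)
        comp(c,cv2.inRange(h,(12,55,150),(30,105 if n=="top" else 150,255)),40,.017,n+tag)
        m=cv2.inRange(h,(0,0,0),(179,110,75)) # dark pad
        u,v=(199,205) if n=="top" else (316,142);w=np.zeros_like(m);w[v-12:v+13,u-14:u+15]=1
        M=cv2.moments(m*w);print(n+tag,"pad",M["m10"]/M["m00"],M["m01"]/M["m00"],M["m00"]/255)
E
```

```text
20.6333 [0.56033114 0.38009254 0.25664597] [ 0.64310513 -0.08802709 -0.33971461]
top0 [455  77  72  53 786] [486.11832061 107.31679389] [ 0.87656467 -0.68268091  0.017     ]
top0 [248 206  20  20 313] [257.63258786 215.38019169] [0.52741852 0.07268372 0.017     ]
top0 pad 200.1 209.67142857142858 70.0
top1 [455  77  72  52 768] [486.00911458 107.25260417] [ 0.87679253 -0.68234134  0.017     ]
top1 [249 206  20  20 313] [258.12460064 215.57507987] [0.52677218 0.07112659 0.017     ]
top1 [269 212  12  19 162] [274.77160494 221.51851852] [0.50703471 0.0185578  0.017     ]
top1 pad 197.6949152542373 208.3050847457627 118.0
scene0 [  0  88  70  53 568] [ 34.58802817 110.64612676] [-0.4792917  -0.02628324  0.017     ]
scene0 [50 98 31 23 82] [ 65.79268293 109.42682927] [-0.38630203  0.03665155  0.017     ]
scene0 [ 73 100  16  15  47] [ 81.12765957 105.21276596] [-0.35506828  0.08203505  0.017     ]
scene0 [ 42 117  25  16  84] [ 53.0952381  125.29761905] [-0.36155931 -0.04537495  0.017     ]
scene0 [425 124  44  26 197] [448.08121827 137.70050761] [0.88329146 0.62034294 0.017     ]
scene0
[... 711 characters left out ...]
e1 [428 123  27  24 120] [439.4        134.85833333] [0.85235658 0.61832071 0.017     ]
scene1 [  0 129  32  25 131] [ 12.40458015 141.12977099] [-0.4211605  -0.17094379  0.017     ]
scene1 [  0 130  46  47 557] [ 18.82764811 150.81687612] [-0.36514941 -0.19024842  0.017     ]
scene1 [456 132  13  18  85] [461.62352941 140.84705882] [0.92921755 0.62969441 0.017     ]
scene1 [271 181  20  17 234] [279.92735043 188.16239316] [0.47973481 0.12212205 0.017     ]
scene1 [263 208  18  15 176] [271.02272727 215.51136364] [0.50841915 0.01765767 0.017     ]
scene1 [350 225  14  21 175] [356.22857143 234.67428571] [0.760761   0.08707035 0.017     ]
scene1 pad 316.06666666666666 142.10833333333332 120.0
```

The disc lies in the dish: both views put it at about (0.507, 0.02), some 35 mm from the dish's centre. The stack in the magazine dropped one step, and the pad is back at its rest pixel. I hand in.

```bash
python3 -c "
from rig import *
print(hand_in())"
```

```text
the job is handed in; nothing more can be done
None
```

I handed the job in at about 21 s: the dish stands under the mouth, one full squeeze put one disc in it, and the trigger is back up. I confirmed this only from camera measurements, and the hand-in gave no verdict.

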